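# Level the setting plate with a spirit level and hold it pressed

### The arm

A 6-joint arm with a two-finger parallel gripper is mounted at the origin on the work surface. World frame = base frame: x ahead of the robot, y to its left, z up, the work surface at z = 0. Lengths are in m, angles in rad, forces in N, time in s.
With the tool pointing down it reaches from about 0.35 to 0.875 m from the base axis. Payload 4.2 kg.
Tool frame: the origin (TCP) lies midway between the tips of the shut fingers; the grasp point (between the pads) lies 19 mm behind it; z points along the fingers, y is the line along which they close (so a half turn about z gives the same grasp; the last joint's range is limited). The gripper opens to 85 mm and grips with 20 to 120 N. Pads are 22 mm wide; open, the fingers measure 114 mm over their backs; the gripper's body (76 mm by 85 mm) begins 54 mm behind the grasp point. The pads swing forward as they close: fully open they stand 13 mm farther back than shut.
Start: joints at [-0.859, 0.385, 0.008, 0, -1.194, -0.259], TCP at [0.273, -0.562, 0.231] pointing down, gripper open.
Joint ranges: [-3.14, 3.14], [-1.21, 2.06], [-1.07, 1.41], [-3.16, 2.05], [-2.99, -0.16], [-3.1, 3.1]. Speed limits (rad/s): [2.79, 2.79, 3.14, 3.14, 3.14, 3.14].

### API

Orientations are given as a unit quaternion [x, y, z, w].
In Python, from plant import r, vision, finish_job gives the robot as it stands.
- The arm moves only by the tool step_arm, never from a script. Its argument "series" is a list of rows, each an object of numbers: "tx", "ty", "tz": the shift along the tool's x, y, z in mm; "twist": the turn about the tool's z in degrees; "gripper": the opening, from -1 (shut) to 1 (fully open), so that 0 is half open. A call has 1 to 5 rows; each row shifts and turns the commanded pose from where the row before left it, along the tool's axes as they then stand; what a row does not reach is not made up. A row lasts 1/10 s, in which the tool goes at most 50 mm and 8.59 degrees, less where a joint would pass 70% of its speed; a pose out of reach is approached as far as the arm can. A call is refused whole if a number of a shift passes 50 or a number of a turn 8.59, either way. A call with a gripper value outside its range is refused whole. The fingers move at their own pace and stop on an object; "grip_force" is the grip in N (left out, the last holds). Time passes only in rows, so rows that do not move let the fingers close. It gives the time, the measured TCP pose, the force, the opening and the grip force at its end, in the units of the state.
- r.sense(): the state, without advancing time (a new reading comes with each control period).
- vision.snapshot(name): name is "scene" or "top"; returns a dict with "img" (420x560x3 uint8, blue, green, red), "K" (3x3 intrinsics, pixels), "view" (4x4, takes a point from world to camera coordinates). Camera axes: x right, y up, looking along -z (the intrinsics and any distortion apply to the point x, -y, -z); pixel columns grow to the right and rows downward; lengths in m; the calibration is good to about 2 mm. A picture is of the moment at which its call begins. There is no depth.
- finish_job(): hands the job in; it is judged then, once.
The state is a dict: "time_s": time; "joints": joint angles; "qvel": joint speeds; "joint_torque": joint torques, N m; "position": TCP position; "ee_rot": TCP orientation; "wrist_force": force on the tool from outside, world axes, zero at the start; "moment": the same for the moment, N m; "width": finger opening in m; "finger_force": force on a finger pad.
Only numpy, scipy, OpenCV 4.12 (cv2) and the standard library are available. Lean on these libraries where they do the work, as an engineer would, in place of code of your own. Each camera call takes 0.05 s, during which the arm holds its last target. There are 200 camera calls.

### The job

Set the yellow spirit level down lengthwise on the middle of the sloping metal plate and let go of it, then turn the red knob of the levelling foot until the bubble rests between the two black lines. Finally press down lightly on top of the level with about 10 N (a kilo's weight), and finish while still pressing it, bubble centred, so that the foot can be locked; leave the other tools on the bench where they are.

Things in the scene. Friction and masses are not known exactly. Their poses are not given: they have to be found in the camera images.
- level_mid (a point): yellow spirit level with black ends, a bar 160 mm long (its x axis), 24 mm wide (y) and 34 mm high (z), 0.16 kg, lying loose on the bench at the start. This point is its centre, 17 mm above its underside. In the middle of its top is a green vial (60 mm long, flush) with a white bubble and two black lines; the rest of the top is bare and may be pressed on, e.g. 50 mm to either side of the middle.
- bubble (a joint): white bubble, 10 mm long, in the green vial on top of the level: offset of its middle from the middle of the vial, m, positive towards the level's own +x end. It runs to the higher end, about 3.5 mm for each degree of slope (0.2 m per rad), stops at 20 mm and takes about 1 s to come to rest. It is between the black lines (16 mm apart) within 3 mm of zero.
- level: the same spirit level, origin in the middle of its underside
- plate: sloping metal plate, 96 mm wide (its x), 230 mm long (its y) and 12 mm thick; it rocks about its x axis on a pivot under its middle, and the levelling foot holds it by a brass tongue at its -y end. At the start the foot end is too low by 2.3 to 4.3 degrees, an amount that differs each time. Pressed 50 mm from the middle with 10 N it gives a little, which shifts the bubble by about 1 mm. Origin on the pivot, 10 mm under the middle of its top.
- plate_mid (a point): centre of the top face of the metal plate, 46 mm above the bench; the plate's y axis is its length, and points uphill away from the foot at the start
- foot_grip (a point): levelling foot: red bar knob 46 mm long (this point's x axis), 14 mm wide (y) and 26 mm high on a black disc (radius 25 mm) on a blue block 64 mm square, beyond the -y end of the plate, 185 mm from the middle of the plate. This point is the middle of the bar, on its upright turning axis, 13 mm under the bar's top and 71 mm above the bench; it turns with the knob and does not rise or sink.
- foot (a joint): turn of the red knob, rad, 0 at the start, growing clockwise seen from above, up to 4.2. Clockwise raises the foot end of the plate by 0.03 rad of slope for each rad of turn (so the bubble moves about 6 mm per rad); it is stiff (0.2 N m) and stays where it is left.
- pliers: pliers with blue handles, bystander
- mandrel: steel ring mandrel standing upright, 160 mm high, bystander
- pickle_jar: small amber jar, 56 mm across, bystander
- hammer: hammer lying at the back, bystander
- driver: screwdriver with a dark wooden handle, bystander
- square: small brass and steel square, bystander
- wax_tin: low aluminium tin, 68 mm across, bystander
Not all that is in view belongs to the job. Of the things shaped like the level, the yellow one is meant.

How it is judged:
By the outcome, as a careful person would: the job done as asked, in the order asked, and still so for the second after the job is handed in, while the arm keeps its last pose, push and grip.
It also fails if it takes over 64 s, if anything falls off the work surface, if the arm or the gripper's body presses on something with over 40 N, if the wrist force passes 120 N, or if a joint passes its speed limit or range.

## Working session

There is one attempt and no reset: what is moved stays moved. The work goes in short steps, Python scripts to look and compute and a tool call to move; the robot and the scene stay as the last step left them, time stands still between calls to the robot, and variables do not carry over. Pictures are saved under pics/ and viewed, at most 10 in all, crops included, and the job is handed in when it is done.

Besides the shell and the picture viewer there is one more tool, called after "Call:" by a JSON object that holds its "name" and its "arguments", one argument or row to a line. step_arm: Moves the arm, as the interface text tells. Its arguments: {"type":"object","properties":{"series":{"type":"array"},"grip_force":{"type":"number"}},"required":["series"]}

```bash
ls; mkdir -p pics
python3 - <<'E'
from plant import r, vision
import cv2,numpy as np
s=r.sense();print({k:np.round(v,3).tolist() for k,v in s.items()})
for n in("scene","top"):
    d=vision.snapshot(n);cv2.imwrite(f"pics/{n}0.png",d["img"]);print(n,d["K"],np.round(d["view"],4),[k for k in d])
    np.savez(f"pics/{n}_cal.npz",K=d["K"],V=d["view"])
E
```

```text
pics
{'time_s': 0.0, 'joints': [-0.859, 0.386, 0.007, -0.001, -1.194, -0.259], 'qvel': [-0.0, -0.001, -0.0, 0.001, 0.001, 0.002], 'joint_torque': [0.001, -39.229, 18.84, 4.186, -0.005, 0.0], 'position': [0.273, -0.561, 0.23], 'ee_rot': [-0.224, 0.974, 0.001, -0.0], 'wrist_force': [0.703, 0.072, -0.74], 'moment': [-0.017, -0.017, 0.021], 'finger_force': 0.0, 'width': 0.086}
scene [[501.68548179   0.         278.0229693 ]
 [  0.         501.68548179 208.47783651]
 [  0.           0.           1.        ]] [[-0.4736  0.8807 -0.0118  0.2419]
 [-0.6815 -0.3579  0.6383  0.3238]
 [ 0.5579  0.3103  0.7697 -2.1378]
 [ 0.      0.      0.      1.    ]] ['img', 'K', 'view']
top [[434.34543488   0.         284.76457653]
 [  0.         434.34543488 210.34984761]
 [  0.           0.           1.        ]] [[ 0.0177 -0.9998  0.0134  0.0057]
 [ 0.985   0.0197  0.1715 -0.5377]
 [-0.1717  0.0102  0.9851 -1.2914]
 [ 0.      0.      0.      1.    ]] ['img', 'K', 'view']
```

View pics/top0.png

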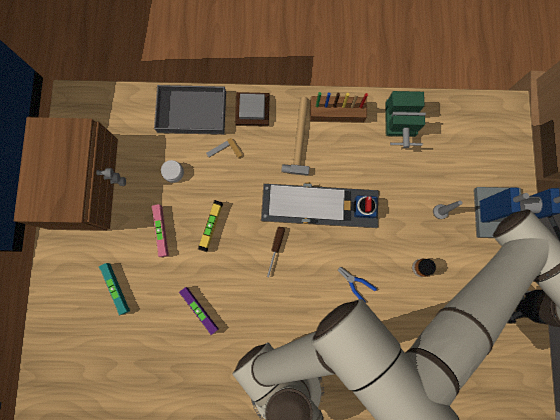

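View pics/scene0.png

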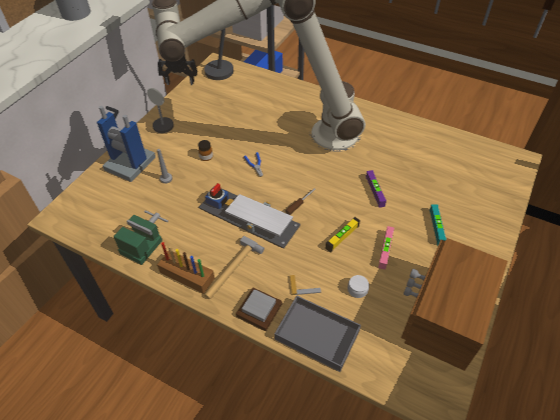

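The top view shows the yellow level at about (210,226), the plate at (307,204) and the red knob at (367,205). I'll enlarge this area.

Run:
```python
import cv2,numpy as np
a=cv2.imread("pics/top0.png")[175:265,185:395]
b=cv2.resize(a,None,fx=3.8,fy=3.8,interpolation=cv2.INTER_CUBIC)
c=cv2.imread("pics/scene0.png")[170:260,190:370]
c=cv2.resize(c,(0,0),fx=2.8,fy=2.8,interpolation=cv2.INTER_CUBIC)
o=np.zeros((b.shape[0]+c.shape[0],800,3),np.uint8);o[:b.shape[0],:b.shape[1]]=b[:,:800];o[b.shape[0]:,:c.shape[1]]=c
cv2.imwrite("pics/crop1.png",o);print(o.shape)
```

```text
(594, 800, 3)
```

View pics/crop1.png

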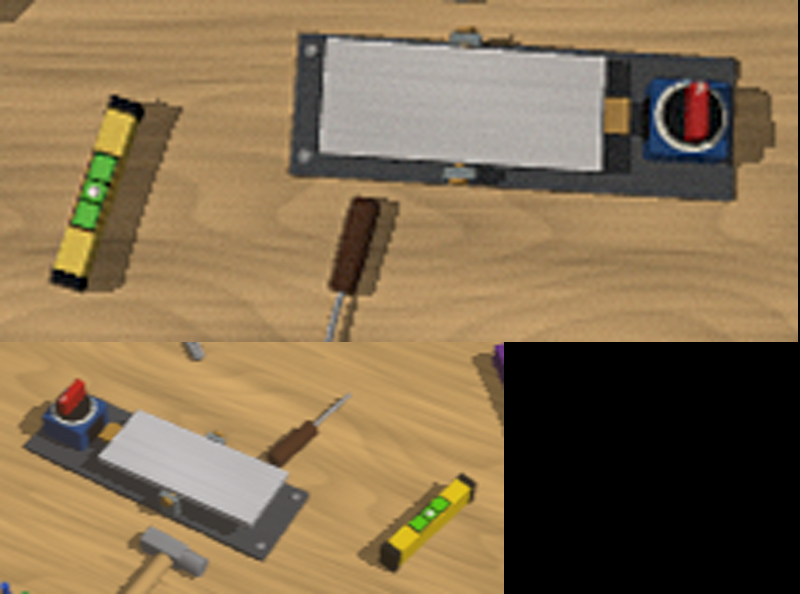

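The crop (top-view part, 3.8x) shows the level's vial at (95,191) and its ends at (127,100) and (69,285). The plate corners are (322,37), (607,56), (603,172) and (318,153). The knob bar's top runs (699,83) to (697,138), with a white dot at its far end.

```bash
cat > h.py <<'E'
import numpy as np
from scipy.spatial.transform import Rotation as R
def ray(cam,px,z):
    c=np.load(f"pics/{cam}_cal.npz");K,V=c["K"],c["V"]
    d=np.linalg.inv(K)@[px[0],px[1],1.];d=V[:3,:3].T@(d*[1,-1,-1]);o=-V[:3,:3].T@V[:3,3]
    return o+d*(z-o[2])/d[2]
def proj(cam,p):
    c=np.load(f"pics/{cam}_cal.npz");q=(c["V"]@np.append(p,1))[:3]*[1,-1,-1];q=c["K"]@q;return q[:2]/q[2]
def goal(s,p,yaw):
    """tool-frame shift mm to TCP p, twist deg to tool-y line at world yaw(deg) (mod 180)"""
    M=R.from_quat(s["ee_rot"]).as_matrix();d=M.T@(np.array(p)-s["position"])*1000
    cur=np.degrees(np.arctan2(M[1,1],M[0,1]));t=-((yaw-cur+90)%180-90)
    return np.round(d,1),round(t,1)
E
python3 - <<'E'
from h import *
T=lambda u,v:((u+.5)/3.8-.5+185,(v+.5)/3.8-.5+175)
S=lambda u,v:((u+.5)/2.8-.5+190,(v-342+.5)/2.8-.5+170)
f=lambda n,c,p,z:print(n,c,np.round(ray(c,p,z),4))
for n,p,z in[("vial",(95,191),.034),("e1",(127,100),.034),("e2",(69,285),.034),("TL",(322,37),.052),("TR",(607,56),.04),("BR",(603,172),.04),("BL",(318,153),.052),("k1",(699,83),.084),("k2",(697,138),.084),("disc",(691,117),.057)]: f(n,"top",T(*p),z)
for n,p,z in[("vial",(430,514),.034),("a",(139,411),.04),("b",(288,472),.052),("c",(252,524),.052),("d",(100,456),.04),("k1",(80,382),.084),("k2",(61,402),.084)]: f(n,"scene",S(*p),z)
E
```

```text
vial top [0.4895 0.2466 0.034 ]
e1 top [0.5652 0.224  0.034 ]
e2 top [0.4129 0.2638 0.034 ]
TL top [0.6172 0.065  0.052 ]
TR top [ 0.6089 -0.1694  0.04  ]
BR top [ 0.5123 -0.1656  0.04  ]
BL top [0.5214 0.066  0.052 ]
k1 top [ 0.5785 -0.2359  0.084 ]
k2 top [ 0.5341 -0.2336  0.084 ]
disc top [ 0.556  -0.2345  0.057 ]
vial scene [0.492  0.2501 0.034 ]
a scene [ 0.5186 -0.1589  0.04  ]
b scene [0.5277 0.0682 0.052 ]
c scene [0.6214 0.0666 0.052 ]
d scene [ 0.6086 -0.1636  0.04  ]
k1 scene [ 0.5429 -0.2309  0.084 ]
k2 scene [ 0.584  -0.2337  0.084 ]
```

Both cameras agree. The level centre is at (0.4905, 0.247) with yaw -14.6°. plate_mid is at (0.567, -0.049) with its y axis at 87.7°. The knob is at (0.560, -0.234), which is the expected 185 mm from plate_mid, and its bar yaw is about -2.3°.

Run:
```python
from h import *
from plant import r
s=r.sense();M=R.from_quat(s["ee_rot"]).as_matrix();print(np.round(M,3))
print(goal(s,[.4905,.247,.12],75.4))
```

```text
[[-0.899 -0.437 -0.001]
 [-0.437  0.899  0.002]
 [ 0.     0.002 -1.   ]]
(array([-549. ,  631.9,  111.5]), np.float64(40.5))
```

Call:
{"name": "step_arm", "arguments": {
  "series": [
    {"tx": -30, "ty": 35, "gripper": 1},
    {"tx": -30, "ty": 35},
    {"tx": -30, "ty": 35},
    {"tx": -30, "ty": 35},
    {"tx": -30, "ty": 35}
  ],
  "grip_force": 30
}}

```text
schema error: expected keys tx, ty, tz, twist, gripper
```

Call:
{"name": "step_arm", "arguments": {
  "series": [
    {"tx": -30, "ty": 35},
    {"tx": -30, "ty": 35},
    {"tx": -30, "ty": 35},
    {"tx": -30, "ty": 35},
    {"tx": -30, "ty": 35}
  ]
}}

```text
schema error: expected keys tx, ty, tz, twist, gripper
```

Call:
{"name": "step_arm", "arguments": {
  "series": [
    {"tx": -30, "ty": 35},
    {"tx": -30, "ty": 35},
    {"tx": -30, "ty": 35},
    {"tx": -30, "ty": 35},
    {"tx": -30, "ty": 35}
  ]
}}

```text
schema error: expected keys tx, ty, tz, twist, gripper
```

Call:
{"name": "step_arm", "arguments": {
  "series": [
    {"tx": -30, "ty": 35},
    {"tx": -30, "ty": 35},
    {"tx": -30, "ty": 35},
    {"twist": 8.5, "tz": 20},
    {"twist": 8, "tz": 20}
  ]
}}

```text
schema error: expected keys tx, ty, tz, twist, gripper
```

Call:
{"name": "step_arm", "arguments": {
  "series": [
    {"twist": 8, "tz": 20},
    {"twist": 8, "tz": 20},
    {"twist": 8, "tz": 20},
    {},
    {}
  ]
}}

```text
schema error: expected keys tx, ty, tz, twist, gripper
```

Run:
```python
from h import *
from plant import r
s=r.sense();print(s["time_s"],s["position"],s["joints"],s["width"])
print(goal(s,[.4905,.247,.003],75.4))
```

```text
0.1 [ 0.27320335 -0.56154924  0.23035396] [-8.59412562e-01  3.85461434e-01  6.78520131e-03 -4.14245391e-04
 -1.19402688e+00 -2.58590983e-01] 0.08544990298008535
(array([-549.1,  631.6,  228.5]), np.float64(40.5))
```

All five keys are needed in every row.

Call:
{"name": "step_arm", "arguments": {
  "series": [
    {"tx": -30, "ty": 35, "tz": 0, "twist": 0, "gripper": 1},
    {"tx": -30, "ty": 35, "tz": 0, "twist": 0, "gripper": 1},
    {"tx": -30, "ty": 35, "tz": 0, "twist": 0, "gripper": 1},
    {"tx": -30, "ty": 35, "tz": 0, "twist": 0, "gripper": 1},
    {"tx": -30, "ty": 35, "tz": 0, "twist": 0, "gripper": 1}
  ],
  "grip_force": 30
}}

```text
time_s: 0.6
position: [0.3316, -0.3372, 0.2309]
ee_rot: [-0.224, 0.975, 0.0, -0.0]
wrist_force: [0.8, -0.1, -0.2]
width: 0.0855
finger_force: 0.0
```

Call:
{"name": "step_arm", "arguments": {
  "series": [
    {"tx": -30, "ty": 35, "tz": 0, "twist": 0, "gripper": 1},
    {"tx": -30, "ty": 35, "tz": 0, "twist": 0, "gripper": 1},
    {"tx": -30, "ty": 35, "tz": 0, "twist": 0, "gripper": 1},
    {"tx": -30, "ty": 35, "tz": 0, "twist": 0, "gripper": 1},
    {"tx": -30, "ty": 35, "tz": 0, "twist": 0, "gripper": 1}
  ]
}}

```text
time_s: 1.1
position: [0.3899, -0.1142, 0.2313]
ee_rot: [-0.224, 0.974, 0.0, 0.0]
wrist_force: [1.5, 0.7, 0.2]
width: 0.0855
finger_force: 0.0
```

Call:
{"name": "step_arm", "arguments": {
  "series": [
    {"tx": -30, "ty": 35, "tz": 0, "twist": 0, "gripper": 1},
    {"tx": -30, "ty": 35, "tz": 0, "twist": 0, "gripper": 1},
    {"tx": -30, "ty": 35, "tz": 0, "twist": 0, "gripper": 1},
    {"tx": -30, "ty": 35, "tz": 0, "twist": 0, "gripper": 1},
    {"tx": -30, "ty": 35, "tz": 0, "twist": 0, "gripper": 1}
  ]
}}

```text
time_s: 1.6
position: [0.4482, 0.1089, 0.2312]
ee_rot: [-0.225, 0.974, 0.0, -0.0]
wrist_force: [1.1, -0.8, 0.5]
width: 0.0853
finger_force: 0.0
```

Call:
{"name": "step_arm", "arguments": {
  "series": [
    {"tx": -30, "ty": 35, "tz": 0, "twist": 0, "gripper": 1},
    {"tx": -30, "ty": 35, "tz": 0, "twist": 0, "gripper": 1},
    {"tx": -30, "ty": 35, "tz": 0, "twist": 0, "gripper": 1},
    {"tx": 0, "ty": 0, "tz": 20, "twist": 8.5, "gripper": 1},
    {"tx": 0, "ty": 0, "tz": 20, "twist": 8, "gripper": 1}
  ]
}}

```text
time_s: 2.1
position: [0.4834, 0.2424, 0.1903]
ee_rot: [-0.08, 0.997, 0.0, -0.0]
wrist_force: [-0.2, -0.9, 0.3]
width: 0.0852
finger_force: 0.0
```

Call:
{"name": "step_arm", "arguments": {
  "series": [
    {"tx": 0, "ty": 0, "tz": 20, "twist": 8, "gripper": 1},
    {"tx": 0, "ty": 0, "tz": 20, "twist": 8, "gripper": 1},
    {"tx": 0, "ty": 0, "tz": 20, "twist": 8, "gripper": 1},
    {"tx": 0, "ty": 0, "tz": 0, "twist": 0, "gripper": 1},
    {"tx": 0, "ty": 0, "tz": 0, "twist": 0, "gripper": 1}
  ]
}}

```text
time_s: 2.6
position: [0.4835, 0.2407, 0.1314]
ee_rot: [0.125, 0.992, -0.0, -0.0]
wrist_force: [0.1, 1.1, 0.4]
width: 0.0854
finger_force: 0.0
```

Run:
```python
from h import *
from plant import r,vision
import cv2
s=r.sense();print(s["time_s"],s["position"],s["joints"],s["width"],s["wrist_force"])
print(goal(s,[.4905,.247,.003],75.4))
a=vision.snapshot("top")["img"][170:270,150:290];b=vision.snapshot("scene")["img"][160:260,290:430]
cv2.imwrite("pics/g1.png",cv2.resize(np.hstack([a,b]),None,fx=2.8,fy=2.8,interpolation=cv2.INTER_CUBIC))
```

```text
2.6 [0.48353149 0.24071318 0.13137227] [ 7.62458280e-01  3.38327041e-01 -3.39347385e-01  4.58573875e-04
 -8.93846517e-01 -2.58446163e+00] 0.08539601943168405 [0.13353424 1.07929498 0.37628981]
(array([ -5.2,   7.9, 128.4]), np.float64(0.2))
```

View pics/g1.png

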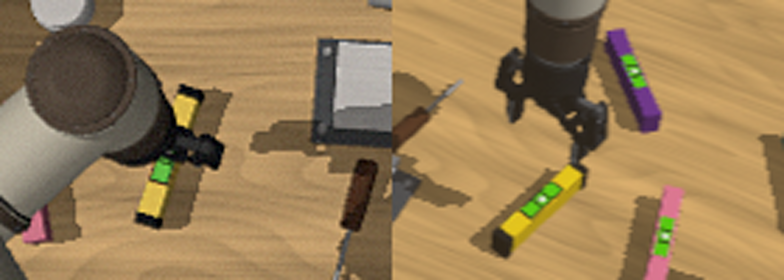

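The picture shows the gripper over the yellow level (vial at about (163,170) in the left half), with the fingers straddling its width. I'm going down now.

Call:
{"name": "step_arm", "arguments": {
  "series": [
    {"tx": -5, "ty": 8, "tz": 40, "twist": 0, "gripper": 1},
    {"tx": 0, "ty": 0, "tz": 40, "twist": 0, "gripper": 1},
    {"tx": 0, "ty": 0, "tz": 30, "twist": 0, "gripper": 1},
    {"tx": 0, "ty": 0, "tz": 18, "twist": 0, "gripper": 1},
    {"tx": 0, "ty": 0, "tz": 0, "twist": 0, "gripper": 0}
  ],
  "grip_force": 30
}}

```text
time_s: 3.2
position: [0.4894, 0.2465, 0.0018]
ee_rot: [0.126, 0.992, -0.001, -0.001]
wrist_force: [0.6, -0.1, 0.4]
width: 0.0732
finger_force: 0.0
```

Call:
{"name": "step_arm", "arguments": {
  "series": [
    {"tx": 0, "ty": 0, "tz": 0, "twist": 0, "gripper": -1},
    {"tx": 0, "ty": 0, "tz": 0, "twist": 0, "gripper": -1},
    {"tx": 0, "ty": 0, "tz": 0, "twist": 0, "gripper": -1},
    {"tx": 0, "ty": 0, "tz": 0, "twist": 0, "gripper": -1},
    {"tx": 0, "ty": 0, "tz": 0, "twist": 0, "gripper": -1}
  ]
}}

```text
time_s: 3.7
position: [0.4911, 0.2479, 0.005]
ee_rot: [0.126, 0.992, 0.001, 0.001]
wrist_force: [-1.8, -0.5, 7.0]
width: 0.0232
finger_force: 32.7
```

Call:
{"name": "step_arm", "arguments": {
  "series": [
    {"tx": 0, "ty": 0, "tz": -20, "twist": 0, "gripper": -1},
    {"tx": 0, "ty": 0, "tz": -40, "twist": 0, "gripper": -1},
    {"tx": 0, "ty": 0, "tz": -40, "twist": 0, "gripper": -1},
    {"tx": 0, "ty": 0, "tz": -30, "twist": 0, "gripper": -1},
    {"tx": 0, "ty": 0, "tz": 0, "twist": 0, "gripper": -1}
  ]
}}

```text
time_s: 4.2
position: [0.4925, 0.249, 0.1384]
ee_rot: [0.126, 0.992, 0.004, 0.004]
wrist_force: [0.1, 0.1, -1.7]
width: 0.0233
finger_force: 31.6
```

Run:
```python
from h import *
from plant import r,vision
import cv2
s=r.sense();print(s["time_s"],s["position"],s["joints"],s["width"],s["wrist_force"])
print(goal(s,[.567,-.049,.13],177.7))
a=vision.snapshot("top")["img"][170:270,150:290];b=vision.snapshot("scene")["img"][130:230,290:430]
cv2.imwrite("pics/g2.png",cv2.resize(np.hstack([a,b]),None,fx=2.8,fy=2.8,interpolation=cv2.INTER_CUBIC))
```

```text
4.2 [0.49252559 0.249031   0.13836146] [ 7.62413852e-01  3.43370246e-01 -3.10696422e-01  1.19625045e-03
 -9.06202540e-01 -2.58706866e+00] 0.023334952582438926 [ 0.055105    0.06701702 -1.71259321]
(array([-146.7, -269.9,    7. ]), np.float64(77.8))
```

View pics/g2.png

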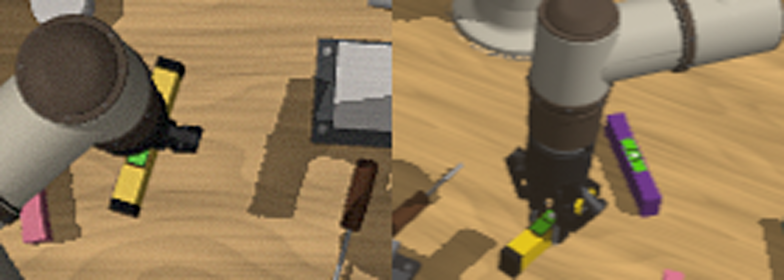

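Run:
```python
from h import *
from plant import r
T=lambda u,v:((u+.5)/2.8-.5+150,(v+.5)/2.8-.5+170)
s=r.sense();M=R.from_quat(s["ee_rot"]).as_matrix()
P=[ray("top",T(*p),.167) for p in((168,65),(125,211))]
c=(P[0]+P[1])/2;print(P,c,M.T@(c-s["position"])*1000,np.linalg.norm(P[0]-P[1]))
```

```text
[array([0.56204235, 0.22903708, 0.167     ]), array([0.41459376, 0.26426682, 0.167     ])] [0.48831805 0.24665195 0.167     ] [  1.31633263  -0.79063198 -33.37401266] 0.15159888601729637
```

Call:
{"name": "step_arm", "arguments": {
  "series": [
    {"tx": -21, "ty": -38.5, "tz": 0, "twist": 0, "gripper": -1},
    {"tx": -21, "ty": -38.5, "tz": 0, "twist": 0, "gripper": -1},
    {"tx": -21, "ty": -38.5, "tz": 0, "twist": 0, "gripper": -1},
    {"tx": -21, "ty": -38.5, "tz": 0, "twist": 0, "gripper": -1},
    {"tx": -21, "ty": -38.5, "tz": 0, "twist": 0, "gripper": -1}
  ]
}}

```text
time_s: 4.8
position: [0.5422, 0.0326, 0.1312]
ee_rot: [0.127, 0.992, -0.001, -0.002]
wrist_force: [1.2, -0.3, -0.9]
width: 0.0238
finger_force: 31.5
```

Call:
{"name": "step_arm", "arguments": {
  "series": [
    {"tx": -21, "ty": -38.5, "tz": 0, "twist": 0, "gripper": -1},
    {"tx": -21, "ty": -38.5, "tz": 0, "twist": 0, "gripper": -1},
    {"tx": 0, "ty": 0, "tz": 0, "twist": -8.5, "gripper": -1},
    {"tx": 0, "ty": 0, "tz": 0, "twist": -8.5, "gripper": -1},
    {"tx": 0, "ty": 0, "tz": 0, "twist": -8.5, "gripper": -1}
  ]
}}

```text
time_s: 5.3
position: [0.5632, -0.0514, 0.1307]
ee_rot: [-0.097, 0.995, 0.0, -0.003]
wrist_force: [-0.1, -0.2, -2.4]
width: 0.0235
finger_force: 31.5
```

Call:
{"name": "step_arm", "arguments": {
  "series": [
    {"tx": 0, "ty": 0, "tz": 0, "twist": -8.5, "gripper": -1},
    {"tx": 0, "ty": 0, "tz": 0, "twist": -8.5, "gripper": -1},
    {"tx": 0, "ty": 0, "tz": 0, "twist": -8.5, "gripper": -1},
    {"tx": 0, "ty": 0, "tz": 0, "twist": -8.5, "gripper": -1},
    {"tx": 0, "ty": 0, "tz": 0, "twist": -8.5, "gripper": -1}
  ]
}}

```text
time_s: 5.8
position: [0.5632, -0.0507, 0.1308]
ee_rot: [-0.452, 0.892, 0.001, -0.002]
wrist_force: [-0.6, 1.1, -1.5]
width: 0.0238
finger_force: 31.5
```

Call:
{"name": "step_arm", "arguments": {
  "series": [
    {"tx": 0, "ty": 0, "tz": 0, "twist": -8.5, "gripper": -1},
    {"tx": 0, "ty": 0, "tz": 0, "twist": -8.5, "gripper": -1},
    {"tx": 0, "ty": 0, "tz": 0, "twist": -8.5, "gripper": -1},
    {"tx": 0, "ty": 0, "tz": 0, "twist": -8.5, "gripper": -1},
    {"tx": 0, "ty": 0, "tz": 0, "twist": 0, "gripper": -1}
  ]
}}

```text
time_s: 6.3
position: [0.5634, -0.0507, 0.1311]
ee_rot: [-0.691, 0.723, 0.001, -0.002]
wrist_force: [0.1, -0.2, -1.7]
width: 0.0237
finger_force: 31.4
```

Run:
```python
from h import *
from plant import r
s=r.sense();print(s["time_s"],s["position"],s["joints"],s["width"],s["wrist_force"])
print(goal(s,[.567,-.049,.06],177.7),R.from_quat(s["ee_rot"]).as_matrix().round(3))
```

```text
6.3 [ 0.56337471 -0.05065055  0.13111154] [ 1.96407063e-01  3.79314297e-01 -2.74182058e-01 -7.69371065e-04
 -9.21777898e-01 -2.41219716e-01] 0.023706234302425654 [ 0.07431551 -0.23855236 -1.73968344]
(array([-1.8, -3.9, 71.1]), np.float64(-0.3)) [[-0.045 -0.999 -0.005]
 [-0.999  0.045 -0.   ]
 [ 0.     0.004 -1.   ]]
```

Call:
{"name": "step_arm", "arguments": {
  "series": [
    {"tx": -2, "ty": -4, "tz": 30, "twist": 0, "gripper": -1},
    {"tx": 0, "ty": 0, "tz": 30, "twist": 0, "gripper": -1},
    {"tx": 0, "ty": 0, "tz": 6, "twist": 0, "gripper": -1},
    {"tx": 0, "ty": 0, "tz": 0, "twist": 0, "gripper": -1},
    {"tx": 0, "ty": 0, "tz": 0, "twist": 0, "gripper": -1}
  ],
  "grip_force": 20
}}

```text
time_s: 6.8
position: [0.5697, -0.0487, 0.0681]
ee_rot: [-0.691, 0.723, -0.001, 0.0]
wrist_force: [-0.1, -0.0, -1.4]
width: 0.0234
finger_force: 31.3
```

Call:
{"name": "step_arm", "arguments": {
  "series": [
    {"tx": 0, "ty": 0, "tz": 2, "twist": 0, "gripper": -1},
    {"tx": 0, "ty": 0, "tz": 2, "twist": 0, "gripper": -1},
    {"tx": 0, "ty": 0, "tz": 0, "twist": 0, "gripper": -1}
  ]
}}

```text
time_s: 7.1
position: [0.569, -0.0487, 0.0638]
ee_rot: [-0.691, 0.723, -0.0, 0.0]
wrist_force: [-0.3, 0.4, -1.1]
width: 0.0237
finger_force: 31.4
```

Call:
{"name": "step_arm", "arguments": {
  "series": [
    {"tx": 0, "ty": 0, "tz": 3, "twist": 0, "gripper": -1},
    {"tx": 0, "ty": 0, "tz": 3, "twist": 0, "gripper": -1},
    {"tx": 0, "ty": 0, "tz": 0, "twist": 0, "gripper": -1}
  ]
}}

```text
time_s: 7.4
position: [0.5684, -0.0488, 0.0568]
ee_rot: [-0.691, 0.723, 0.0, -0.0]
wrist_force: [0.3, -0.1, -2.7]
width: 0.0234
finger_force: 31.4
```

Call:
{"name": "step_arm", "arguments": {
  "series": [
    {"tx": 0, "ty": 0, "tz": 2, "twist": 0, "gripper": -1},
    {"tx": 0, "ty": 0, "tz": 0, "twist": 0, "gripper": -1}
  ]
}}

```text
time_s: 7.6
position: [0.5687, -0.0487, 0.055]
ee_rot: [-0.691, 0.723, 0.0, -0.0]
wrist_force: [0.2, -0.3, -1.1]
width: 0.0241
finger_force: 31.4
```

Call:
{"name": "step_arm", "arguments": {
  "series": [
    {"tx": 0, "ty": 0, "tz": 1.5, "twist": 0, "gripper": -1},
    {"tx": 0, "ty": 0, "tz": 0, "twist": 0, "gripper": -1}
  ]
}}

```text
time_s: 7.8
position: [0.5691, -0.0487, 0.054]
ee_rot: [-0.691, 0.723, -0.0, 0.0]
wrist_force: [-0.2, -0.7, 0.1]
width: 0.0236
finger_force: 31.6
```

Call:
{"name": "step_arm", "arguments": {
  "series": [
    {"tx": 0, "ty": 2, "tz": 1.5, "twist": 0, "gripper": -1},
    {"tx": 0, "ty": 0, "tz": 0, "twist": 0, "gripper": -1}
  ]
}}

```text
time_s: 8.0
position: [0.5686, -0.0486, 0.0534]
ee_rot: [-0.691, 0.723, -0.001, 0.002]
wrist_force: [2.7, -2.3, 3.1]
width: 0.0235
finger_force: 32.8
```

Call:
{"name": "step_arm", "arguments": {
  "series": [
    {"tx": 0, "ty": 0, "tz": 1, "twist": 0, "gripper": -1},
    {"tx": 0, "ty": 0, "tz": 0, "twist": 0, "gripper": -1}
  ]
}}

```text
time_s: 8.2
position: [0.5683, -0.0486, 0.0522]
ee_rot: [-0.691, 0.723, -0.001, 0.001]
wrist_force: [3.9, -2.5, 3.3]
width: 0.0238
finger_force: 30.7
```

Call:
{"name": "step_arm", "arguments": {
  "series": [
    {"tx": 0, "ty": 0, "tz": 1, "twist": 0, "gripper": -0.4},
    {"tx": 0, "ty": 0, "tz": 0, "twist": 0, "gripper": -0.3},
    {"tx": 0, "ty": 0, "tz": 0, "twist": 0, "gripper": -0.2},
    {"tx": 0, "ty": 0, "tz": 0, "twist": 0, "gripper": 0},
    {"tx": 0, "ty": 0, "tz": 0, "twist": 0, "gripper": 0}
  ]
}}

```text
time_s: 8.7
position: [0.5663, -0.0486, 0.0499]
ee_rot: [-0.691, 0.723, 0.0, -0.001]
wrist_force: [-0.2, 0.4, -0.9]
width: 0.0426
finger_force: 0.0
```

Call:
{"name": "step_arm", "arguments": {
  "series": [
    {"tx": 0, "ty": 0, "tz": -15, "twist": 0, "gripper": 0},
    {"tx": 0, "ty": 0, "tz": -30, "twist": 0, "gripper": 0},
    {"tx": 0, "ty": 0, "tz": -40, "twist": 0, "gripper": 0},
    {"tx": 45, "ty": 0, "tz": 0, "twist": 0, "gripper": 0},
    {"tx": 45, "ty": 0, "tz": 0, "twist": 0, "gripper": 0}
  ]
}}

```text
time_s: 9.2
position: [0.5637, -0.1384, 0.1371]
ee_rot: [-0.692, 0.722, -0.001, 0.001]
wrist_force: [0.1, -0.2, -0.5]
width: 0.0429
finger_force: 0.0
```

Call:
{"name": "step_arm", "arguments": {
  "series": [
    {"tx": 45, "ty": 0, "tz": 0, "twist": -8.5, "gripper": 1},
    {"tx": 43, "ty": 0, "tz": 0, "twist": -8.5, "gripper": 1},
    {"tx": 0, "ty": 0, "tz": 0, "twist": -8.5, "gripper": 1},
    {"tx": 0, "ty": 0, "tz": 0, "twist": -8.5, "gripper": 1},
    {"tx": 0, "ty": 0, "tz": 0, "twist": -8.5, "gripper": 1}
  ]
}}

```text
time_s: 9.7
position: [0.5647, -0.2248, 0.1349]
ee_rot: [0.906, -0.424, -0.001, 0.0]
wrist_force: [-0.3, -0.7, 0.7]
width: 0.085
finger_force: 0.0
```

Call:
{"name": "step_arm", "arguments": {
  "series": [
    {"tx": 0, "ty": 0, "tz": 0, "twist": -8.5, "gripper": 1},
    {"tx": 0, "ty": 0, "tz": 0, "twist": -8.5, "gripper": 1},
    {"tx": 0, "ty": 0, "tz": 0, "twist": -8.5, "gripper": 1},
    {"tx": 0, "ty": 0, "tz": 0, "twist": -8.5, "gripper": 1},
    {"tx": 0, "ty": 0, "tz": 0, "twist": -8.5, "gripper": 1}
  ]
}}

```text
time_s: 10.2
position: [0.5648, -0.2242, 0.135]
ee_rot: [0.998, -0.066, -0.0, -0.0]
wrist_force: [-0.1, 0.4, 0.8]
width: 0.0854
finger_force: 0.0
```

Run:
```python
from h import *
from plant import r,vision
import cv2
s=r.sense();print(s["time_s"],s["position"],s["joints"],s["width"],s["wrist_force"])
print(goal(s,[.560,-.234,.060],267.7),R.from_quat(s["ee_rot"]).as_matrix().round(3))
a=vision.snapshot("top")["img"][170:240,250:390];b=vision.snapshot("scene")["img"][160:260,180:320]
a=cv2.resize(a,None,fx=5.6,fy=5.6,interpolation=cv2.INTER_CUBIC);b=cv2.resize(b[20:],(336,192),interpolation=cv2.INTER_CUBIC)
o=np.zeros((590,784,3),np.uint8);o[:392]=a;o[392:584,:336]=b;cv2.imwrite("pics/p1.png",o)
```

```text
10.2 [ 0.56484158 -0.22415979  0.13504027] [-1.11784794e-01  4.37635265e-01 -1.66188445e-01 -1.98033207e-04
 -9.67905203e-01  1.55027304e+00] 0.08537602295988136 [-0.10092166  0.42391862  0.77702676]
(array([-3.4, 10.4, 75. ]), np.float64(-5.3)) [[ 0.991 -0.132 -0.001]
 [-0.132 -0.991  0.   ]
 [-0.001 -0.    -1.   ]]
```

View pics/p1.png

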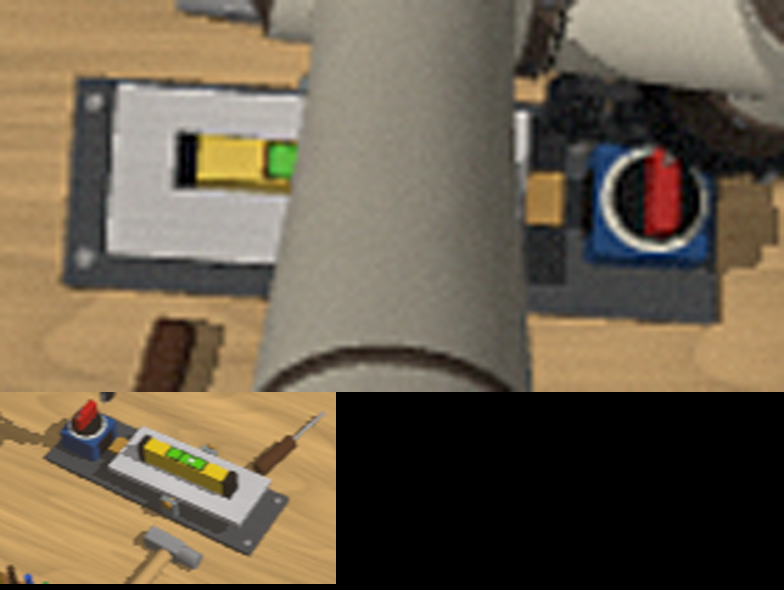

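The level lies lengthwise on the plate's middle. The bubble, at about (193,461) in the small view, sits toward the uphill end. Next is gripping the knob.

Call:
{"name": "step_arm", "arguments": {
  "series": [
    {"tx": -3.4, "ty": 10.4, "tz": 0, "twist": 0, "gripper": 1},
    {"tx": 0, "ty": 0, "tz": 20, "twist": -5.3, "gripper": 1},
    {"tx": 0, "ty": 0, "tz": 0, "twist": 0, "gripper": 1},
    {"tx": 0, "ty": 0, "tz": 0, "twist": 0, "gripper": 1}
  ]
}}

```text
time_s: 10.7
position: [0.56, -0.2346, 0.1152]
ee_rot: [1.0, -0.025, -0.001, 0.0]
wrist_force: [0.4, -0.2, 0.9]
width: 0.0856
finger_force: 0.0
```

Run:
```python
from h import *
from plant import r
s=r.sense();print(s["time_s"],s["position"],goal(s,[.560,-.234,.062],267.7))
```

```text
10.7 [ 0.55996393 -0.2345584   0.1151605 ] (array([ 0.1, -0.6, 53.2]), np.float64(-0.5))
```

Call:
{"name": "step_arm", "arguments": {
  "series": [
    {"tx": 0, "ty": -0.5, "tz": 25, "twist": 0, "gripper": 1},
    {"tx": 0, "ty": 0, "tz": 20, "twist": 0, "gripper": 1},
    {"tx": 0, "ty": 0, "tz": 8, "twist": 0, "gripper": 1},
    {"tx": 0, "ty": 0, "tz": 0, "twist": 0, "gripper": -0.3},
    {"tx": 0, "ty": 0, "tz": 0, "twist": 0, "gripper": -0.3}
  ],
  "grip_force": 50
}}

```text
time_s: 11.2
position: [0.5613, -0.2339, 0.0634]
ee_rot: [1.0, -0.023, 0.001, 0.0]
wrist_force: [0.2, -1.1, 0.1]
width: 0.059
finger_force: 0.0
```

Call:
{"name": "step_arm", "arguments": {
  "series": [
    {"tx": 0, "ty": 0, "tz": 0, "twist": 0, "gripper": -0.5},
    {"tx": 0, "ty": 0, "tz": 0, "twist": 0, "gripper": -1},
    {"tx": 0, "ty": 0, "tz": 0, "twist": 0, "gripper": -1},
    {"tx": 0, "ty": 0, "tz": 0, "twist": 0, "gripper": -1},
    {"tx": 0, "ty": 0, "tz": 0, "twist": 0, "gripper": -1}
  ]
}}

```text
time_s: 11.7
position: [0.5609, -0.2348, 0.0635]
ee_rot: [1.0, -0.023, 0.001, 0.001]
wrist_force: [-0.5, -5.9, 4.3]
width: 0.0126
finger_force: 52.1
```

Call:
{"name": "step_arm", "arguments": {
  "series": [
    {"tx": 0, "ty": 0.8, "tz": 0, "twist": 0, "gripper": -1}
  ]
}}

```text
time_s: 11.8
position: [0.5608, -0.2349, 0.0634]
ee_rot: [1.0, -0.023, 0.001, 0.0]
wrist_force: [-1.0, -0.4, 5.7]
width: 0.013
finger_force: 52.5
```

```bash
cat > bub.py <<'E'
from h import *
import cv2
from plant import r,vision
def patch(cam,img,slope=0.,mid=(.567,-.049,.080),yaw=87.7):
    """rectified level top: rows across, cols along plate y (left=-y foot end), 4 px/mm"""
    a=np.radians(yaw);Y=np.array([np.cos(a)*np.cos(slope),np.sin(a)*np.cos(slope),np.sin(slope)]);X=np.array([np.sin(a),-np.cos(a),0])
    q=[(-95,-20),(95,-20),(95,20),(-95,20)]
    src=np.float32([proj(cam,np.array(mid)+Y*u/1e3+X*v/1e3) for u,v in q])
    H=cv2.getPerspectiveTransform(src,np.float32([((u+95)*4,(v+20)*4) for u,v in q]))
    return cv2.warpPerspective(img,H,(760,160),flags=cv2.INTER_CUBIC)
def measure(p,n=""):
    f=p.astype(float);B,G,Rr=f[...,0],f[...,1],f[...,2]
    sat=(Rr-B);  # yellow: high R-B ; white/green: low R-B, green: G>>R
    reg=p[60:100].astype(float).mean(0)
    return reg
E
python3 - <<'E'
from bub import *
P=[]
for c in("scene","top"):
    im=vision.snapshot(c)["img"];P.append(patch(c,im,.058))
cv2.imwrite("pics/b1.png",np.vstack(P));s=r.sense();print(s["wrist_force"],s["time_s"])
E
```

```text
[-1.38086005 -3.64829408  4.95441241] 11.9
```

View pics/b1.png

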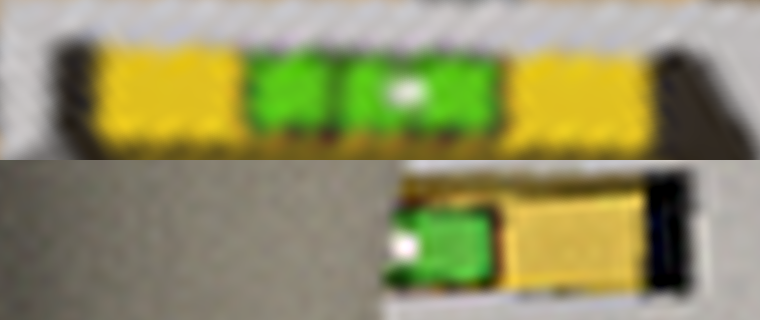

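The rectified view (4 px/mm) shows the vial from 246 to 497, its left black line at 333 and the bubble at 406. The bubble is therefore about 8.5–9 mm uphill and needs about 1.45 rad (83°) clockwise. I'll turn 76° and measure again.

Call:
{"name": "step_arm", "arguments": {
  "series": [
    {"tx": 0, "ty": 0, "tz": 0, "twist": 7.6, "gripper": -1},
    {"tx": 0, "ty": 0, "tz": 0, "twist": 7.6, "gripper": -1},
    {"tx": 0, "ty": 0, "tz": 0, "twist": 7.6, "gripper": -1},
    {"tx": 0, "ty": 0, "tz": 0, "twist": 7.6, "gripper": -1},
    {"tx": 0, "ty": 0, "tz": 0, "twist": 7.6, "gripper": -1}
  ]
}}

```text
time_s: 12.4
position: [0.5602, -0.2366, 0.0634]
ee_rot: [0.937, -0.349, 0.001, 0.001]
wrist_force: [-3.1, -10.9, 4.2]
width: 0.0129
finger_force: 52.3
```

Call:
{"name": "step_arm", "arguments": {
  "series": [
    {"tx": 0, "ty": 0, "tz": 0, "twist": 7.6, "gripper": -1},
    {"tx": 0, "ty": 0, "tz": 0, "twist": 7.6, "gripper": -1},
    {"tx": 0, "ty": 0, "tz": 0, "twist": 7.6, "gripper": -1},
    {"tx": 0, "ty": 0, "tz": 0, "twist": 7.6, "gripper": -1},
    {"tx": 0, "ty": 0, "tz": 0, "twist": 7.6, "gripper": -1}
  ]
}}

```text
time_s: 12.9
position: [0.5585, -0.2377, 0.0634]
ee_rot: [0.772, -0.635, -0.0, 0.003]
wrist_force: [-6.7, -14.7, 6.2]
width: 0.013
finger_force: 52.5
```

Call:
{"name": "step_arm", "arguments": {
  "series": [
    {"tx": 0, "ty": 0, "tz": 0, "twist": 0, "gripper": -1},
    {"tx": 0, "ty": 0, "tz": 0, "twist": 0, "gripper": -1},
    {"tx": 0, "ty": 0, "tz": 0, "twist": 0, "gripper": -1},
    {"tx": 0, "ty": 0, "tz": 0, "twist": 0, "gripper": -1},
    {"tx": 0, "ty": 0, "tz": 0, "twist": 0, "gripper": -1}
  ]
}}

```text
time_s: 13.4
position: [0.5585, -0.2377, 0.0634]
ee_rot: [0.773, -0.634, -0.0, 0.002]
wrist_force: [-5.7, -13.3, 5.8]
width: 0.0125
finger_force: 52.4
```

Call:
{"name": "step_arm", "arguments": {
  "series": [
    {"tx": 0, "ty": 0, "tz": 0, "twist": 0, "gripper": -1},
    {"tx": 0, "ty": 0, "tz": 0, "twist": 0, "gripper": -1},
    {"tx": 0, "ty": 0, "tz": 0, "twist": 0, "gripper": -1},
    {"tx": 0, "ty": 0, "tz": 0, "twist": 0, "gripper": -1},
    {"tx": 0, "ty": 0, "tz": 0, "twist": 0, "gripper": -1}
  ]
}}

```text
time_s: 13.9
position: [0.5585, -0.2377, 0.0634]
ee_rot: [0.773, -0.634, -0.0, 0.002]
wrist_force: [-6.8, -13.8, 5.5]
width: 0.0129
finger_force: 52.4
```

Run:
```python
from bub import *
P=[]
for c in("scene","top"):
    im=vision.snapshot(c)["img"];P.append(patch(c,im,.008))
im=vision.snapshot("scene")["img"][170:260,180:320];P.append(cv2.resize(im,None,fx=2,fy=2))
P[2]=np.hstack([P[2],np.zeros((180,760-280,3),np.uint8)])
cv2.imwrite("pics/b2.png",np.vstack(P));s=r.sense();print(s["wrist_force"],s["moment"],s["time_s"],s["joints"])
```

```text
[ -5.77154719 -14.67957571   5.47531249] [-3.90707712  1.47688094 -0.08102052] 14.05 [-0.13406437  0.51843684 -0.24208711  0.00519213 -0.81295187  0.32788847]
```

View pics/b2.png

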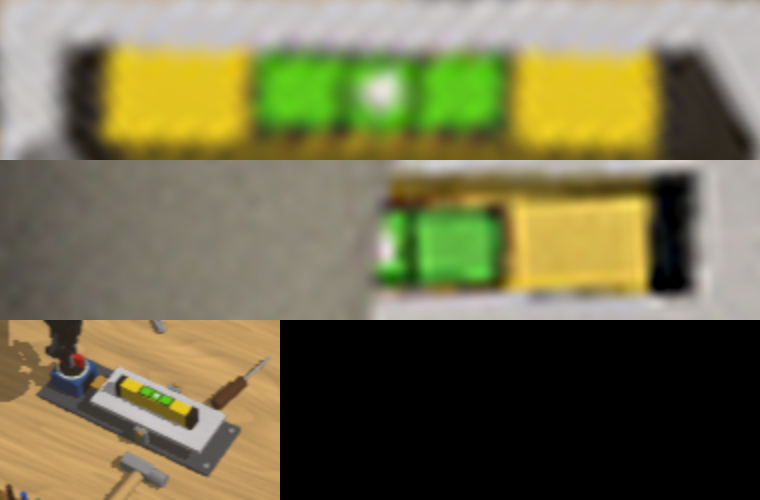

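The bubble, at 379, now sits midway between the black lines at 347 and 412. I'll release the knob, rise and measure more finely.

Call:
{"name": "step_arm", "arguments": {
  "series": [
    {"tx": 0, "ty": 0, "tz": 0, "twist": 0, "gripper": -0.2},
    {"tx": 0, "ty": 0, "tz": 0, "twist": 0, "gripper": 0.2},
    {"tx": 0, "ty": 0, "tz": 0, "twist": 0, "gripper": 0.2},
    {"tx": 0, "ty": 0, "tz": -20, "twist": 0, "gripper": 0.2},
    {"tx": 0, "ty": 0, "tz": -40, "twist": 0, "gripper": 0.2}
  ]
}}

```text
time_s: 14.55
position: [0.5583, -0.233, 0.1193]
ee_rot: [0.774, -0.634, -0.004, 0.002]
wrist_force: [1.1, -0.7, -0.4]
width: 0.0509
finger_force: 0.0
```

Call:
{"name": "step_arm", "arguments": {
  "series": [
    {"tx": 0, "ty": 0, "tz": -20, "twist": 7, "gripper": -1},
    {"tx": 0, "ty": 0, "tz": 0, "twist": 7, "gripper": -1},
    {"tx": 0, "ty": 0, "tz": 0, "twist": 0, "gripper": -1},
    {"tx": 0, "ty": 0, "tz": 0, "twist": 0, "gripper": -1},
    {"tx": 0, "ty": 0, "tz": 0, "twist": 0, "gripper": -1}
  ]
}}

```text
time_s: 15.05
position: [0.56, -0.234, 0.1414]
ee_rot: [-0.691, 0.722, 0.001, -0.0]
wrist_force: [-0.6, -0.3, -0.7]
width: -0.0005
finger_force: 0.0
```

Run:
```python
from bub import *
s=r.sense();print(s["time_s"],s["position"],s["width"],s["wrist_force"],goal(s,[.565,-.099,.095],177.7))
p=patch("scene",vision.snapshot("scene")["img"],0)[75:110].astype(float).mean(0)
for i in range(232,530,6): print(i,p[i].astype(int).tolist(),end=" ")
```

```text
15.05 [ 0.56004176 -0.23401699  0.14140625] -0.0004738821359347525 [-0.5622055  -0.28485278 -0.65138927] (array([-135.1,    0.9,   46.5]), np.float64(-0.2))
232 [32, 192, 224] 238 [34, 175, 208] 244 [36, 150, 177] 250 [36, 130, 135] 256 [34, 130, 100] 262 [31, 149, 81] 268 [28, 175, 80] 274 [26, 193, 88] 280 [26, 203, 93] 286 [26, 205, 94] 292 [25, 204, 93] 298 [25, 203, 92] 304 [25, 200, 91] 310 [27, 200, 92] 316 [27, 203, 93] 322 [27, 201, 92] 328 [26, 185, 86] 334 [24, 163, 77] 340 [24, 144, 71] 346 [32, 140, 74] 352 [48, 153, 88] 358 [76, 175, 113] 364 [110, 193, 144] 370 [146, 202, 173] 376 [175, 206, 194] 382 [186, 213, 203] 388 [175, 217, 195] 394 [143, 211, 170] 400 [98, 190, 134] 406 [58, 162, 100] 412 [34, 138, 77] 418 [26, 137, 70] 424 [26, 158, 77] 430 [27, 184, 86] 436 [26, 202, 92] 442 [25, 206, 93] 448 [25, 203, 92] 454 [26, 200, 92] 460 [27, 199, 92] 466 [27, 202, 93] 472 [27, 205, 94] 478 [26, 206, 94] 484 [26, 199, 90] 490 [27, 182, 83] 496 [31, 154, 81] 502 [35, 126, 92] 508 [37, 120, 122] 514 [36, 141, 165] 520 [34, 170, 202] 526 [33, 192, 223]
```

The bubble is within about 0.3 mm of centre. Now I'll press near the foot-side end, 50 mm from the middle, with the fingers shut.

Call:
{"name": "step_arm", "arguments": {
  "series": [
    {"tx": -45, "ty": 0, "tz": 0, "twist": 0, "gripper": -1},
    {"tx": -45, "ty": 1, "tz": 0, "twist": 0, "gripper": -1},
    {"tx": -45, "ty": 0, "tz": 20, "twist": 0, "gripper": -1},
    {"tx": 0, "ty": 0, "tz": 20, "twist": 0, "gripper": -1},
    {"tx": 0, "ty": 0, "tz": 0, "twist": 0, "gripper": -1}
  ]
}}

```text
time_s: 15.6
position: [0.5635, -0.0981, 0.0994]
ee_rot: [-0.692, 0.722, 0.002, -0.002]
wrist_force: [-0.4, -0.1, -0.7]
width: -0.0001
finger_force: 0.0
```

Call:
{"name": "step_arm", "arguments": {
  "series": [
    {"tx": 0, "ty": 0, "tz": 8, "twist": 0, "gripper": -1},
    {"tx": 0, "ty": 0, "tz": 5, "twist": 0, "gripper": -1},
    {"tx": 0, "ty": 0, "tz": 2, "twist": 0, "gripper": -1},
    {"tx": 0, "ty": 0, "tz": 0, "twist": 0, "gripper": -1}
  ]
}}

```text
time_s: 16.0
position: [0.5656, -0.1002, 0.0873]
ee_rot: [-0.69, 0.724, -0.0, -0.0]
wrist_force: [0.2, -0.1, 0.4]
width: 0.0001
finger_force: 0.0
```

Call:
{"name": "step_arm", "arguments": {
  "series": [
    {"tx": 0, "ty": 0, "tz": 2, "twist": 0, "gripper": -1},
    {"tx": 0, "ty": 0, "tz": 2, "twist": 0, "gripper": -1},
    {"tx": 0, "ty": 0, "tz": 0, "twist": 0, "gripper": -1},
    {"tx": 0, "ty": 0, "tz": 0, "twist": 0, "gripper": -1}
  ]
}}

```text
time_s: 16.4
position: [0.5656, -0.0995, 0.0834]
ee_rot: [-0.691, 0.723, -0.0, 0.0]
wrist_force: [0.4, 0.0, 0.3]
width: -0.0005
finger_force: 0.0
```

Call:
{"name": "step_arm", "arguments": {
  "series": [
    {"tx": 0, "ty": 0, "tz": 1, "twist": 0, "gripper": -1},
    {"tx": 0, "ty": 0, "tz": 0, "twist": 0, "gripper": -1},
    {"tx": 0, "ty": 0, "tz": 0, "twist": 0, "gripper": -1}
  ]
}}

```text
time_s: 16.7
position: [0.5656, -0.0995, 0.0823]
ee_rot: [-0.691, 0.723, 0.0, -0.0]
wrist_force: [0.0, 0.3, 0.3]
width: 0.0001
finger_force: 0.0
```

Call:
{"name": "step_arm", "arguments": {
  "series": [
    {"tx": 0, "ty": 0, "tz": 1, "twist": 0, "gripper": -1},
    {"tx": 0, "ty": 0, "tz": 0, "twist": 0, "gripper": -1},
    {"tx": 0, "ty": 0, "tz": 0, "twist": 0, "gripper": -1}
  ]
}}

```text
time_s: 17.0
position: [0.5656, -0.0995, 0.0813]
ee_rot: [-0.691, 0.723, 0.0, -0.0]
wrist_force: [1.3, 0.4, 0.4]
width: -0.0002
finger_force: 0.0
```

Call:
{"name": "step_arm", "arguments": {
  "series": [
    {"tx": 0, "ty": 0, "tz": 1, "twist": 0, "gripper": -1},
    {"tx": 0, "ty": 0, "tz": 0, "twist": 0, "gripper": -1},
    {"tx": 0, "ty": 0, "tz": 0, "twist": 0, "gripper": -1}
  ]
}}

```text
time_s: 17.3
position: [0.5656, -0.0995, 0.0803]
ee_rot: [-0.691, 0.723, 0.0, -0.0]
wrist_force: [-0.2, 0.3, 0.6]
width: -0.0002
finger_force: 0.0
```

Call:
{"name": "step_arm", "arguments": {
  "series": [
    {"tx": 0, "ty": 0, "tz": 0.7, "twist": 0, "gripper": -1},
    {"tx": 0, "ty": 0, "tz": 0, "twist": 0, "gripper": -1},
    {"tx": 0, "ty": 0, "tz": 0, "twist": 0, "gripper": -1}
  ]
}}

```text
time_s: 17.6
position: [0.5657, -0.0996, 0.08]
ee_rot: [-0.691, 0.723, -0.0, 0.0]
wrist_force: [-0.7, 0.2, 3.5]
width: 0.0
finger_force: 1.5
```

Contact. Now in small steps towards 10 N.

Call:
{"name": "step_arm", "arguments": {
  "series": [
    {"tx": 0, "ty": 0, "tz": 0.8, "twist": 0, "gripper": -1},
    {"tx": 0, "ty": 0, "tz": 0, "twist": 0, "gripper": -1},
    {"tx": 0, "ty": 0, "tz": 0, "twist": 0, "gripper": -1},
    {"tx": 0, "ty": 0, "tz": 0, "twist": 0, "gripper": -1}
  ]
}}

```text
time_s: 18.0
position: [0.5658, -0.0996, 0.0799]
ee_rot: [-0.691, 0.723, -0.0, 0.0]
wrist_force: [-1.8, 1.6, 7.0]
width: -0.0002
finger_force: 3.4
```

Call:
{"name": "step_arm", "arguments": {
  "series": [
    {"tx": 0, "ty": 0, "tz": 0.6, "twist": 0, "gripper": -1},
    {"tx": 0, "ty": 0, "tz": 0, "twist": 0, "gripper": -1},
    {"tx": 0, "ty": 0, "tz": 0, "twist": 0, "gripper": -1},
    {"tx": 0, "ty": 0, "tz": 0, "twist": 0, "gripper": -1},
    {"tx": 0, "ty": 0, "tz": 0, "twist": 0, "gripper": -1}
  ]
}}

```text
time_s: 18.5
position: [0.5659, -0.0997, 0.0798]
ee_rot: [-0.691, 0.723, -0.001, 0.0]
wrist_force: [-2.7, 0.4, 9.7]
width: 0.0
finger_force: 4.7
```

Call:
{"name": "step_arm", "arguments": {
  "series": [
    {"tx": 0, "ty": 0, "tz": 0, "twist": 0, "gripper": -1},
    {"tx": 0, "ty": 0, "tz": 0, "twist": 0, "gripper": -1},
    {"tx": 0, "ty": 0, "tz": 0, "twist": 0, "gripper": -1},
    {"tx": 0, "ty": 0, "tz": 0, "twist": 0, "gripper": -1},
    {"tx": 0, "ty": 0, "tz": 0, "twist": 0, "gripper": -1}
  ]
}}

```text
time_s: 19.0
position: [0.5659, -0.0997, 0.0798]
ee_rot: [-0.691, 0.723, -0.001, 0.0]
wrist_force: [-3.2, -0.3, 9.7]
width: -0.0001
finger_force: 4.7
```

Run:
```python
from bub import *
F=[]
for i in range(5): im=vision.snapshot("scene")["img"];F.append(r.sense()["wrist_force"])
print(np.round(F,1).tolist(),np.mean(F,0))
P=patch("scene",im,0)
b=cv2.resize(im[160:260,180:340],None,fx=3.5,fy=3.5,interpolation=cv2.INTER_CUBIC)
o=np.zeros((510,760,3),np.uint8);o[:160]=P;o[160:,:560]=b;cv2.imwrite("pics/f1.png",o)
```

```text
[[-3.4, -0.5, 10.4], [-3.9, 0.4, 9.2], [-3.5, 1.2, 9.3], [-2.2, 1.0, 8.7], [-3.0, 1.5, 9.5]] [-3.20194052  0.70263648  9.42073597]
```

View pics/f1.png

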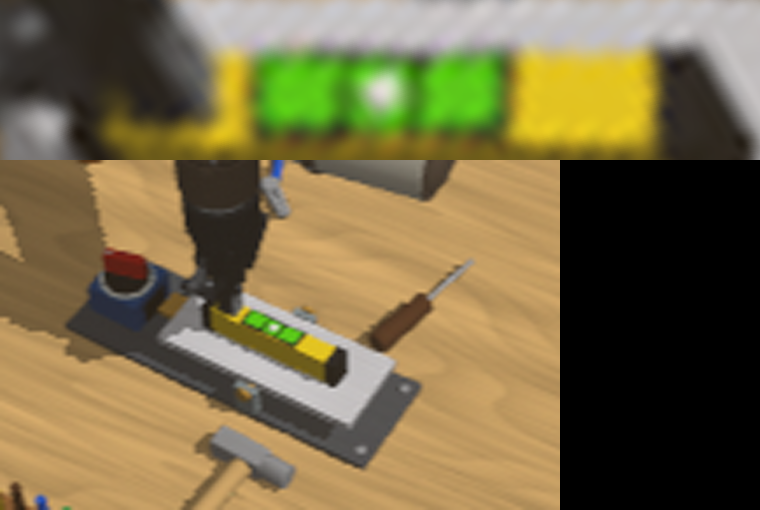

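The fingers press the level's foot-side end with about 9.5 N. The bubble, at 381, rests between the lines at 346 and 413, and the other tools are undisturbed, so I'm handing in.

```bash
python3 -c "
from plant import finish_job
print(finish_job())"
```

```text
the job is handed in; nothing more can be done
None
```

The job is handed in at about 19 s of the 64 s limit: the level lies lengthwise on the middle of the plate, the bubble rests between the black lines, and the arm is still pressing its foot-side end with about 9.5 N.

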